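# Point out the next annealing job at the glass bench

### The job

Show the apprentice the next job by pointing with your fingertips from just above, a couple of centimetres off and for two seconds at each: first at the mouth of the long-necked bottle, then at the middle of the tweezers it is to be carried with, then into the middle of the empty tray where it goes. Touch and move nothing on the bench at any time, and do not bring the fingertips down over any of the other bottles, tools or trays. Finish with the hand raised, fingertips at least 20 cm above the bench.

Things in the scene. Friction and masses are not known exactly. Their poses are not given: they have to be found in the camera images.
- bottle_neck_top (a point): One of three loose bottles of the same amber glass in a row, 115 mm apart, on a fixed grey slab (380 x 110 x 12 mm, long side roughly along x) at the robot's left or right; their order varies. This is the long-necked bottle: 100 mm tall, body 56 mm across and 34 mm high, then shoulders and a thin neck 17 mm across and 40 mm long, lip 24 mm across. The point is the centre of its top (mouth); z up.
- bottle_straight_top (a point): One of three loose bottles of the same amber glass in a row, 115 mm apart, on a fixed grey slab (380 x 110 x 12 mm, long side roughly along x) at the robot's left or right; their order varies. This is the straight-sided bottle, without a neck: 85 mm tall, 46 mm across, lip 50 mm. The point is the centre of its top; z up.
- bottle_bulb_top (a point): One of three loose bottles of the same amber glass in a row, 115 mm apart, on a fixed grey slab (380 x 110 x 12 mm, long side roughly along x) at the robot's left or right; their order varies. This is the squat round bottle: 60 mm tall, 66 mm across, mouth 48 mm. The point is the centre of its top; z up.
- tweezers_mid (a point): Tweezers of dark steel: two thin blades in a slim lens shape; 210 mm long, about 24 mm wide, 12 mm tall, lying roughly along x, one of three tools side by side in mid-bench, about 80 mm apart, in any order. The point is the middle of the tool at the height of its top, 12 mm above the bench; x runs along it, z up. (Other equipment, up to 0.28 m tall, stands beyond x = 0.74 m and 0.55 m to the sides.)
- paddle_mid (a point): Paddle: round wooden handle 110 mm long and 22 mm thick, and a flat dark plate 65 x 50 x 12 mm; 210 mm long in all, lying roughly along x, one of three tools side by side in mid-bench, about 80 mm apart, in any order. The point is the middle of the tool, 22 mm above the bench (the handle's top); x runs along it towards the plate, z up.
- reamer_mid (a point): Reamer: square wooden handle 110 mm long and 22 mm thick, with a dark tapered point 87 mm long; 210 mm long in all, lying roughly along x, one of three tools side by side in mid-bench, about 80 mm apart, in any order. The point is the middle of the tool, 22 mm above the bench (the handle's top); x runs along it towards the tip, z up.
- tray_empty_mid (a point): One of three like loose open square steel trays (90 x 90 mm outside, 22 mm tall, walls and floor 3 mm) in a row, 115 mm apart, on a fixed plywood board (380 x 110 x 12 mm, long side roughly along x) on the other side from the bottles; their order varies. This one is empty. The point is the centre of its inner floor, 3 mm above its underside and 15 mm above the bench; z up.
- tray_marbles_mid (a point): One of three like loose open square steel trays (90 x 90 mm outside, 22 mm tall, walls and floor 3 mm) in a row, 115 mm apart, on a fixed plywood board (380 x 110 x 12 mm, long side roughly along x) on the other side from the bottles; their order varies. This one holds five glass marbles. The point is the centre of its inner floor; z up.
- tray_tubes_mid (a point): One of three like loose open square steel trays (90 x 90 mm outside, 22 mm tall, walls and floor 3 mm) in a row, 115 mm apart, on a fixed plywood board (380 x 110 x 12 mm, long side roughly along x) on the other side from the bottles; their order varies. This one holds three short glass rods lying side by side. The point is the centre of its inner floor; z up.

How it is judged:
By the outcome, as a careful person would: the job done as asked, in the order asked, and still so for the second after the job is handed in, with the robot touching nothing.
It also fails if it takes over 61 s, if anything falls off the work surface, if the arm or the gripper's body presses on something with over 40 N, if the wrist force passes 120 N, or if a joint passes its speed limit or range.

### The arm

A 6-joint arm with a two-finger parallel gripper is mounted at the origin on the work surface. World frame = base frame: x ahead of the robot, y to its left, z up, the work surface at z = 0. Lengths are in m, angles in degrees, forces in N, time in s.
With the tool pointing down it reaches from about 0.3 to 0.775 m from the base axis. Payload 14.6 kg.
Tool frame: the origin (TCP) lies midway between the tips of the shut fingers; the grasp point (between the pads) lies 19 mm behind it; z points along the fingers, y is the direction in which the jaws open and shut (so a half turn about z gives the same grasp; the last joint's range is limited). The gripper opens to 94 mm and grips with 3 to 60 N. Pads are 16 mm wide; open, the fingers measure 119 mm over their backs; the gripper's body (75 mm by 177 mm) begins 78 mm behind the grasp point.
Start: joints at [-78.186, 17.183, 87.147, -0, 75.671, -3.816], TCP at [0.148, -0.53, 0.205] pointing down, gripper open.
Joint ranges: [-173.82, 173.82], [-45.26, 126.66], [13.44, 144.39], [-59.66, 239.66], [0, 175.72], [-146.38, 146.38]. Speed limits (degrees/s): [127.2, 127.2, 147.25, 180, 180, 180].

### API

Orientations are given as [roll, pitch, yaw] about the fixed x, y, z axes, in that order (R = Rz(yaw) Ry(pitch) Rx(roll)).
In Python, from bench import ctrl gives the robot as it stands.
- The arm moves only by the tool jog_arm, never from a script. Its argument "increments" is one flat list of numbers, 7 for each row, row after row: the turn, a rotation vector about the tool's x, y, z scaled (see below), then the shift along the tool's x, y, z scaled (see below), then the closure in counts, from 0 (fully open) to 255 (shut). A call has 1 to 5 rows; each row shifts and turns the commanded pose from where the row before left it, along the tool's axes as they then stand; what a row does not reach is not made up. The controller multiplies each number of a shift by 0.1 m and each number of a turn by 0.08 rad. A row lasts 1/12 s, in which the tool goes at most 41.7 mm and 7.16 degrees, less where a joint would pass 70% of its speed; a pose out of reach is approached as far as the arm can. A call with a number of a shift or a turn outside -1 to 1 is refused whole. A call with a gripper value outside its range is refused whole. The fingers move at their own pace and stop on an object; "squeeze" is the grip in N (left out, the last holds). Time passes only in rows, so rows that do not move let the fingers close. It gives the time, the measured TCP pose, the force and the opening at its end, in the units of the state.
- ctrl.read_state(): the state, without advancing time (a new reading comes with each control period).
- ctrl.capture(name): name is "scene" or "top"; returns the picture (400x640x3 uint8, red, green, blue); there is no depth.
- ctrl.camera_info(name): a dict with "camera_matrix" (3x3 intrinsics, pixels), "R" (3x3) and "t" (3): a world point X has camera coordinates R X + t. Camera axes: x right, y down, z forward; pixel columns grow to the right and rows downward; lengths in m; the calibration is good to about 2 mm. A picture is of the moment at which its call begins. camera_info takes no time and is no camera call.
- ctrl.job_done(): hands the job in, once; it reports no verdict.
The state is a dict: "clock": time; "qpos": joint angles; "qvel": joint speeds; "joint_efforts": joint torques, N m; "position": TCP position; "orientation": TCP orientation; "contact_force": force on the tool from outside, world axes, zero at the start; "moment": the same for the moment, N m; "width": opening from 0.0 (shut) to 1.0 (fully open).
Only numpy, scipy, OpenCV 4.12 (cv2) and the standard library are available. Lean on these libraries where they do the work, as an engineer would, in place of code of your own. Each camera call takes 0.05 s, during which the arm holds its last target.

## Working session

There is one attempt and no reset: what is moved stays moved. The work goes in short steps, Python scripts to look and compute and a tool call to move; the robot and the scene stay as the last step left them, time stands still between calls to the robot, and variables do not carry over. Pictures are saved under pics/ and viewed, and the job is handed in when it is done.

Besides the shell and the picture viewer there is one more tool, called after ">>>" in YAML: its name, and indented under it one key for each argument. jog_arm: Moves the arm, as the interface text tells. Shifts and turns lie within -1 to 1; 1 stands for 0.1 m of shift or 0.08 rad of turn. Its arguments: {"type":"object","properties":{"increments":{"type":"array","items":{"type":"number"}},"squeeze":{"type":"number"}},"required":["increments"]}

```bash
mkdir -p pics; ls
python3 - <<'E'
from bench import ctrl
import cv2
s=ctrl.read_state();print(s)
for n in("scene","top"):
    im=ctrl.capture(n);cv2.imwrite(f"pics/{n}0.png",im[:,:,::-1]);print(n,ctrl.camera_info(n))
E
```

```text
pics
{'clock': 0.0, 'qpos': array([-7.81859224e+01,  1.72144713e+01,  8.71805993e+01,  8.61533125e-04,
        7.56706228e+01, -3.81580581e+00]), 'qvel': array([ 0.01882721,  0.14205924, -0.0221242 ,  0.04402121,  0.01549784,
        0.00956051]), 'joint_efforts': array([-6.99309003e-04, -5.31808627e+01, -3.52737665e+01,  7.08849868e-02,
        2.43802113e-02, -4.85009537e-05]), 'position': array([ 0.14812942, -0.52940066,  0.2048952 ]), 'orientation': array([-1.79934508e+02, -5.20446702e-03,  1.56296667e+01]), 'contact_force': array([0.32732349, 0.76463102, 0.3103281 ]), 'moment': array([ 0.06403606,  0.01690236, -0.01959289]), 'width': 1.0008271449999238}
scene {'camera_matrix': array([[460.47096768,   0.        , 322.037638  ],
       [  0.        , 460.47096768, 188.85847996],
       [  0.        ,   0.        ,   1.        ]]), 'R': array([[ 0.56752478,  0.82323172,  0.01432324],
       [ 0.61786802, -0.41432285, -0.66826319],
       [-0.54420101,  0.38810579, -0.74378704]]), 't': array([-0.26981378, -0.26612074,  1.27419617])}
top {'camera_matrix': array([[434.5039682 ,   0.        , 321.72612464],
       [  0.        , 434.5039682 , 202.33786886],
       [  0.        ,   0.        ,   1.        ]]), 'R': array([[ 0.02123193, -0.99971095,  0.01127944],
       [-0.99570937, -0.02216062, -0.08984294],
       [ 0.09006693, -0.00932351, -0.99589207]]), 't': array([-0.0261906 ,  0.52846748,  1.16732639])}
```

View pics/scene0.png

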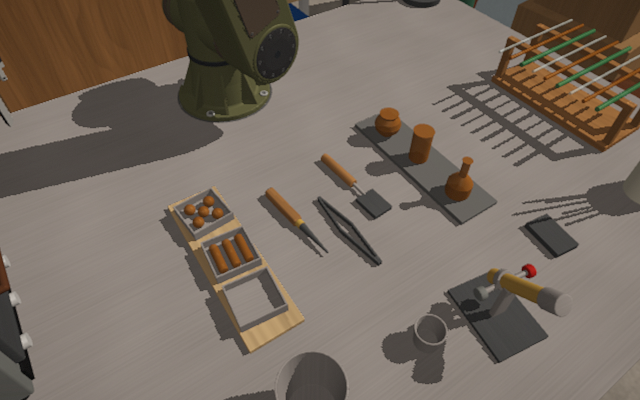

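View pics/top0.png

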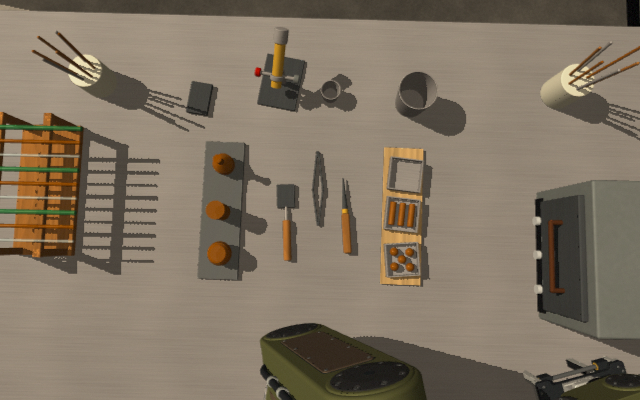

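The scene view shows the long-necked bottle with its mouth near (467,160), the tweezers around (348,230) and the empty tray around (254,300). In the top view they are near (223,160), (319,188) and (406,175). I'll zoom in and measure next.

```bash
cat > h.py <<'E'
import numpy as np,cv2
from bench import ctrl
def ray(n,p):
    c=ctrl.camera_info(n);R=c["R"];o=-R.T@c["t"];d=R.T@np.linalg.inv(c["camera_matrix"])@np.array([p[0],p[1],1.]);return o,d/np.linalg.norm(d)
def plane(n,p,z):
    o,d=ray(n,p);return o+d*(z-o[2])/d[2]
def proj(n,X):
    c=ctrl.camera_info(n);q=c["camera_matrix"]@(c["R"]@np.array(X)+c["t"]);return q[:2]/q[2]
E
python3 - <<'E'
from h import *
s=cv2.imread("pics/scene0.png");t=cv2.imread("pics/top0.png")
def z(im,x,y,w,h,k=8):return cv2.resize(im[y:y+h,x:x+w],None,fx=k,fy=k,interpolation=cv2.INTER_NEAREST)
a=z(t,200,140,48,36);b=z(s,440,150,48,36+14)[:36*8+0]
cv2.imwrite("pics/z1.png",np.hstack([a,b]))
# tweezers: dark mask
for n,im,(x,y,w,h) in(("top",t,(308,146,22,82)),("scene",s,(314,192,72,76))):
    g=im[y:y+h,x:x+w].max(2);m=(g<70).astype(np.uint8)
    k,l,st,ce=cv2.connectedComponentsWithStats(m,connectivity=8);print(n,st[1:].tolist(),np.percentile(g,[1,10,50]))
    cv2.imwrite(f"pics/m_{n}.png",np.hstack([z(im,x,y,w,h,5),cv2.cvtColor(cv2.resize(m*255,None,fx=5,fy=5,interpolation=0),8)]))
cv2.imwrite("pics/z2.png",np.hstack([z(t,378,144,50,56,7),z(s,215,265,90,80,7)[:392,:448]]))
E
```

```text
top [[9, 6, 3, 6, 12], [8, 13, 5, 8, 22], [7, 22, 1, 8, 8], [11, 22, 3, 6, 12], [14, 31, 1, 6, 6], [5, 32, 2, 14, 14], [15, 39, 1, 9, 9], [6, 48, 1, 5, 5], [14, 51, 1, 5, 5], [7, 56, 1, 5, 5], [13, 59, 1, 5, 5], [8, 63, 1, 5, 5], [10, 65, 3, 7, 9], [9, 70, 3, 10, 16]] [ 57.  72. 137.]
scene [[50, 1, 4, 3, 5], [43, 4, 4, 1, 4], [3, 6, 64, 68, 599], [41, 7, 31, 20, 125], [0, 46, 14, 15, 34]] [ 31.  61. 142.]
```

View pics/z1.png

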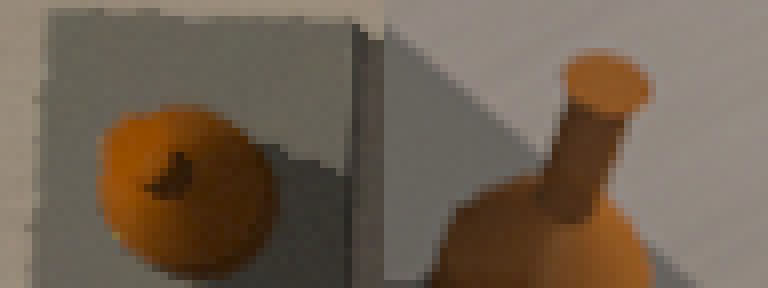

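View pics/m_top.png

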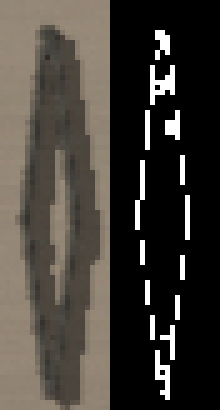

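View pics/m_scene.png

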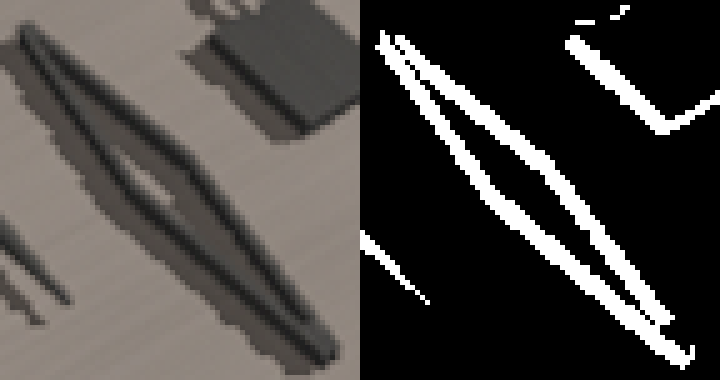

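View pics/z2.png

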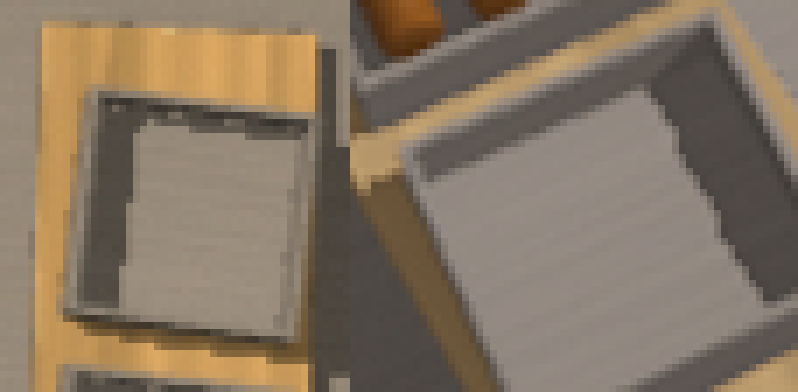

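Run:
```python
from h import *
np.set_printoptions(precision=4,suppress=True)
A=plane("scene",(467.9,160.4),.112);print("neck",A,"->top",proj("top",A), "lipr px",proj("top",A+[0,-.012,0]))
B=plane("top",(217,158.7),.112);print(B)
# base via slab/bodies: bulb + straight expected +-115mm from row
for n,p,q in(("scene",(319,197.5),(379.5,263.5)),("top",(317.6,151.6),(321,226.4))):
    a=plane(n,p,.008);b=plane(n,q,.008);print("tw",n,a,b,(a+b)/2,np.linalg.norm(a-b))
c=[np.array([378+x/7,144+y/7]) for x,y in((95,93),(318,118),(298,340),(65,318))]
C=[plane("top",p,.034) for p in c];print("tray",np.mean(C,0),[np.linalg.norm(C[i]-C[i-1]).round(4) for i in range(4)])
print(proj("scene",np.mean(C,0)))
for x in ([ .1,.0,0],[0,0.1,0],):print(x,proj("top",x))
s=cv2.imread("pics/scene0.png");t=cv2.imread("pics/top0.png")
M=np.mean(C,0)
# bench frame: rim square back-projected into scene for check
for P in C: cv2.circle(s,tuple(int(round(v)) for v in proj("scene",P)),1,(0,0,255),-1)
for k in range(12):
    P=A+.012*np.array([np.cos(k*.5236),np.sin(k*.5236),0])
    for n,im in(("scene",s),("top",t)):cv2.circle(im,tuple(int(round(v)) for v in proj(n,P)),0,(255,255,0),-1)
cv2.imwrite("pics/chk.png",np.hstack([cv2.resize(s[140:340,200:500],None,fx=1.6,fy=1.6,interpolation=0)[:, :480],cv2.resize(t[140:180,200:240],(320,320),interpolation=0)]))
```

```text
neck [0.6292 0.2568 0.112 ] ->top [216.6923 157.7848] lipr px [221.3981 157.8934]
[0.6269 0.256  0.112 ]
tw scene [ 0.468  -0.0031  0.008 ] [ 0.6749 -0.0011  0.008 ] [ 0.5714 -0.0021  0.008 ] 0.20687187115845118
tw top [ 0.6731 -0.0002  0.008 ] [ 0.4635 -0.0143  0.008 ] [ 0.5683 -0.0072  0.008 ] 0.21004030836755416
tray [ 0.6084 -0.2431  0.034 ] [np.float64(0.0899), np.float64(0.0882), np.float64(0.0883), np.float64(0.0913)]
[252.5902 293.8557]
[0.1, 0.0, 0] [312.8363 360.76  ]
[0, 0.1, 0] [274.7285 398.3765]
```

View pics/chk.png

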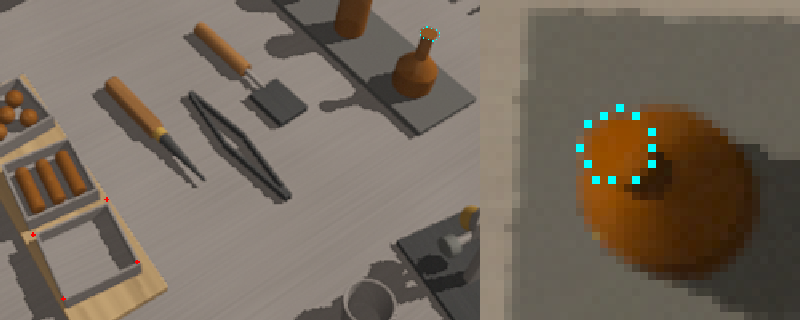

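Run:
```python
from h import *
np.set_printoptions(precision=4,suppress=True)
print("tw top",plane("top",(318.4,189.2),.012),plane("scene",(348.7,230.2),.012))
s=cv2.imread("pics/scene0.png");t=cv2.imread("pics/top0.png")
s2=s.copy();k=7
S=cv2.resize(s[180:275,305:395],None,fx=k,fy=k,interpolation=0)[:590];T=cv2.resize(t[148:232,305:333],None,fx=k,fy=k,interpolation=0)[:588]
X=[(.468,-.0031,.012),(.6749,-.0011,.012),(.571,-.003,.012),(.571,.009,.012),(.571,-.015,.012)]
for P in X:
    p=proj("scene",P);q=proj("top",P);print(p,q)
    cv2.circle(S,(int((p[0]-304.5)*k),int((p[1]-179.5)*k)),3,(0,0,255),-1)
    cv2.circle(T,(int((q[0]-304.5)*k),int((q[1]-147.5)*k)),3,(0,0,255),-1)
cv2.imwrite("pics/tw.png",S[:588,:600]);cv2.imwrite("pics/tw2.png",T)
cv2.imwrite("pics/tr.png",cv2.resize(s[260:350,210:310],None,fx=6,fy=6,interpolation=0))
```

```text
tw top [ 0.5664 -0.0048  0.012 ] [ 0.5785 -0.0045  0.012 ]
[319.0303 196.2975] [317.0023 224.6393]
[379.74   262.3825] [317.9297 150.6798]
[347.1268 227.4525] [317.79   187.5424]
[351.753  224.8751] [313.47   187.4453]
[342.4551 230.0551] [322.1091 187.6395]
```

View pics/tw.png

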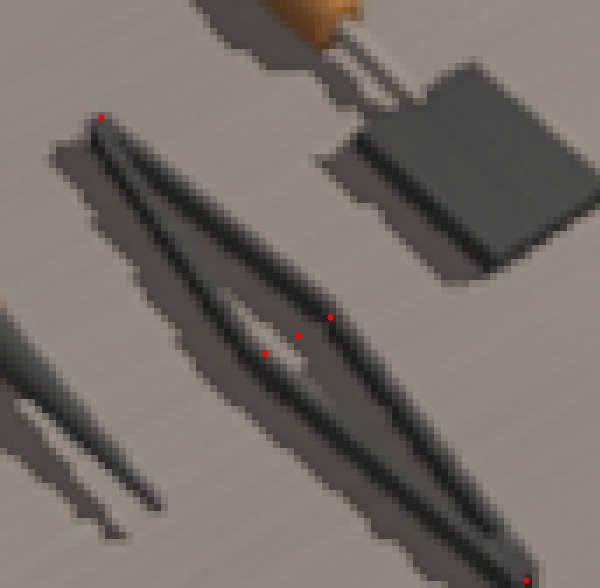

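View pics/tw2.png

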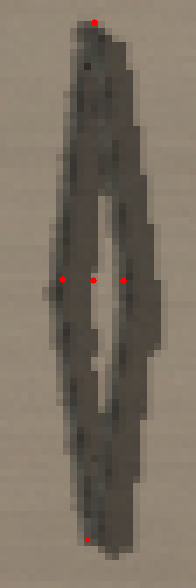

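View pics/tr.png

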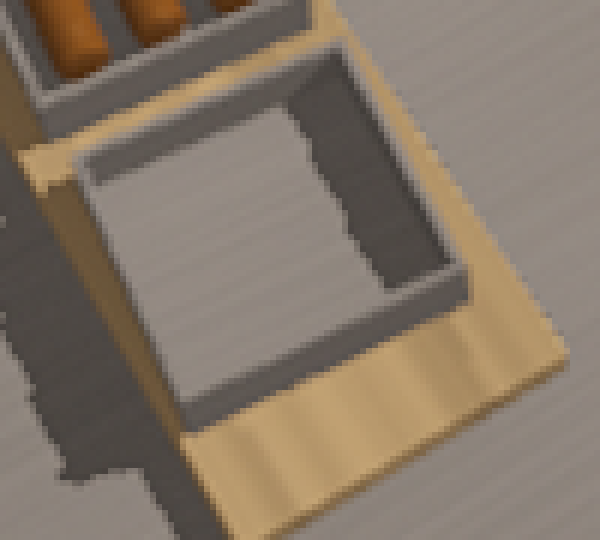

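Run:
```python
from h import *
np.set_printoptions(precision=4,suppress=True)
C=[plane("scene",(210+x/6-.5,260+y/6-.5),.034) for x,y in((76,153),(345,42),(468,268),(188,402))]
print(np.mean(C,0),[np.linalg.norm(C[i]-C[i-1]).round(4) for i in range(4)])
```

```text
[ 0.6118 -0.2412  0.034 ] [np.float64(0.0904), np.float64(0.0876), np.float64(0.0879), np.float64(0.0879)]
```

>>> jog_arm:
  increments: [0,0,0,0,0,-0.08,255,0,0,0,0,0,-0.08,255,0,0,0,0,0,-0.08,255,0,0,0,0,0,-0.08,255,0,0,0,0,0,-0.08,255]
  squeeze: 5

```text
clock: 0.52
position: [0.1482, -0.5297, 0.2466]
orientation: [180.0, 0.0, 15.6]
contact_force: [-0.2, 1.5, -0.3]
width: 0.683
```

Both views agree on all three targets: neck (0.628, 0.256, 0.112), tweezers (0.571, -0.003, 0.012) and tray (0.610, -0.242, floor 0.015).

>>> jog_arm:
  increments: [0,0,0,0.2,-0.3,0,255,0,0,0,0.2,-0.3,0,255,0,0,0,0.2,-0.3,0,255,0,0,0,0.2,-0.3,0,255,0,0,0,0.2,-0.3,0,255]

```text
clock: 0.93
position: [0.2042, -0.3567, 0.246]
orientation: [180.0, -0.0, 15.6]
contact_force: [1.0, 0.4, 0.1]
width: 0.328
```

>>> jog_arm:
  increments: [0,0,0.85,0,0,0,255,0,0,0.85,0,0,0,255,0,0,0.85,0,0,0,255,0,0,0.85,0,0,0,255,0,0,0,0,0,0,255]

```text
clock: 1.35
position: [0.2041, -0.3583, 0.2461]
orientation: [180.0, -0.0, -0.1]
contact_force: [0.5, 0.7, 0.3]
width: 0.007
```

>>> jog_arm:
  increments: [0,0,0,0.21,-0.31,0,255,0,0,0,0.21,-0.31,0,255,0,0,0,0.21,-0.31,0,255,0,0,0,0.21,-0.31,0,255,0,0,0,0.21,-0.31,0,255]

```text
clock: 1.77
position: [0.3095, -0.2017, 0.246]
orientation: [180.0, -0.0, 0.2]
contact_force: [1.0, -1.1, 0.4]
width: 0.008
```

>>> jog_arm:
  increments: [0,0,0,0.21,-0.31,0,255,0,0,0,0.21,-0.31,0,255,0,0,0,0.21,-0.31,0,255,0,0,0,0.21,-0.31,0,255,0,0,0,0.21,-0.31,0,255]

```text
clock: 2.18
position: [0.4146, -0.0462, 0.2461]
orientation: [180.0, -0.1, 0.2]
contact_force: [-0.3, -0.9, -0.1]
width: 0.002
```

>>> jog_arm:
  increments: [0,0,0,0.21,-0.31,0,255,0,0,0,0.21,-0.31,0,255,0,0,0,0.21,-0.31,0,255,0,0,0,0.21,-0.31,0,255,0,0,0,0.21,-0.31,0,255]

```text
clock: 2.6
position: [0.5195, 0.1089, 0.2458]
orientation: [-180.0, -0.0, 0.2]
contact_force: [1.7, 0.1, 0.3]
width: 0.004
```

>>> jog_arm:
  increments: [0,0,0,0.21,-0.31,0,255,0,0,0,0.21,-0.31,0,255,0,0,0,0.21,-0.3,0,255,0,0,0,0.21,-0.2,0,255,0,0,0,0.1,-0.1,0,255]

```text
clock: 3.02
position: [0.6137, 0.2316, 0.2448]
orientation: [-180.0, 0.0, 0.3]
contact_force: [-0.4, -0.3, -1.5]
width: 0.008
```

>>> jog_arm:
  increments: [0,0,0,0.1,-0.15,0,255,0,0,0,0.04,-0.1,0,255,0,0,0,0,0,0.2,255,0,0,0,0,0,0.3,255,0,0,0,0,0,0.2,255]

```text
clock: 3.43
position: [0.6262, 0.2541, 0.1734]
orientation: [180.0, 0.1, 0.2]
contact_force: [0.3, 0.4, -1.4]
width: 0.005
```

Run:
```python
from h import *
s=ctrl.capture("scene")[:,:,::-1];t=ctrl.capture("top")[:,:,::-1];print(ctrl.read_state()["position"])
cv2.imwrite("pics/c1.png",np.hstack([cv2.resize(s[60:220,400:540],None,fx=3,fy=3),cv2.resize(t[100:260,160:280],None,fx=3,fy=3)]))
```

```text
[0.62530999 0.25363828 0.17188347]
```

View pics/c1.png

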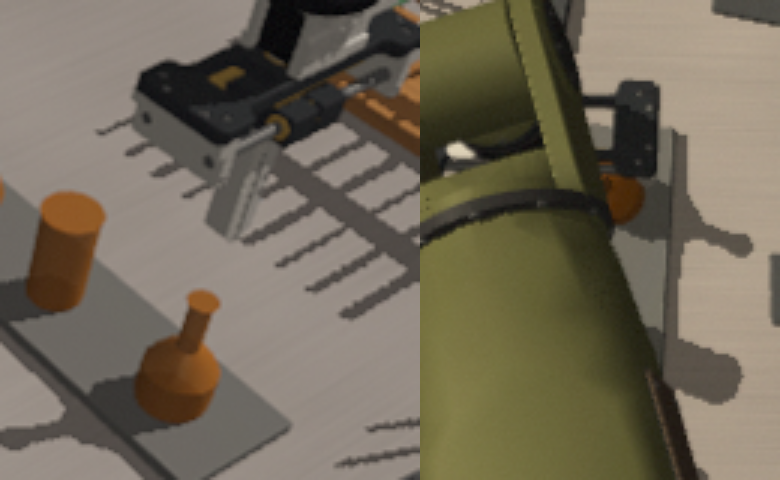

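Run:
```python
from h import *
print(proj("scene",ctrl.read_state()["position"]),proj("scene",[.628,.2565,.112]))
```

```text
[472.89677039 138.09533004] [467.33829576 160.11484913]
```

The fingertips show near (473,138), where the calibration predicts them, directly above the mouth. I'll go down to 22 mm above it.

>>> jog_arm:
  increments: [0,0,0,0.025,-0.03,0.08,255,0,0,0,0,0,0.1,255,0,0,0,0,0,0.1,255,0,0,0,0,0,0.08,255,0,0,0,0,0,0.02,255]

```text
clock: 3.95
position: [0.6286, 0.2569, 0.1358]
orientation: [180.0, 0.1, 0.1]
contact_force: [0.9, -0.2, 0.0]
width: 0.004
```

>>> jog_arm:
  increments: [0,0,0,0,0,0,255,0,0,0,0,0,0,255,0,0,0,0,0,0,255,0,0,0,0,0,0,255,0,0,0,0,0,0,255]

```text
clock: 4.37
position: [0.6292, 0.2571, 0.1379]
orientation: [-180.0, -0.0, 0.0]
contact_force: [-0.4, 0.5, -0.5]
width: 0.006
```

>>> jog_arm:
  increments: [0,0,0,-0.01,0,0.04,255,0,0,0,0,0,0,255,0,0,0,0,0,0,255,0,0,0,0,0,0,255,0,0,0,0,0,0,255]

```text
clock: 4.78
position: [0.6281, 0.2571, 0.1335]
orientation: [-180.0, -0.0, 0.0]
contact_force: [-0.1, 0.1, 0.4]
width: 0.005
```

>>> jog_arm:
  increments: [0,0,0,0,0,0,255,0,0,0,0,0,0,255,0,0,0,0,0,0,255,0,0,0,0,0,0,255,0,0,0,0,0,0,255]

```text
clock: 5.2
position: [0.6281, 0.2571, 0.1335]
orientation: [-180.0, -0.0, 0.0]
contact_force: [-0.3, 0.1, 0.4]
width: 0.006
```

>>> jog_arm:
  increments: [0,0,0,0,0,0,255,0,0,0,0,0,0,255,0,0,0,0,0,0,255,0,0,0,0,0,0,255,0,0,0,0,0,0,255]

```text
clock: 5.62
position: [0.6281, 0.2571, 0.1334]
orientation: [180.0, 0.0, 0.0]
contact_force: [-0.6, -0.6, 0.2]
width: 0.006
```

Run:
```python
from h import *
s=ctrl.capture("scene")[:,:,::-1];print(ctrl.read_state()["position"])
cv2.imwrite("pics/c2.png",cv2.resize(s[80:200,420:520],None,fx=5,fy=5))
```

```text
[0.62807643 0.25708009 0.13344816]
```

View pics/c2.png

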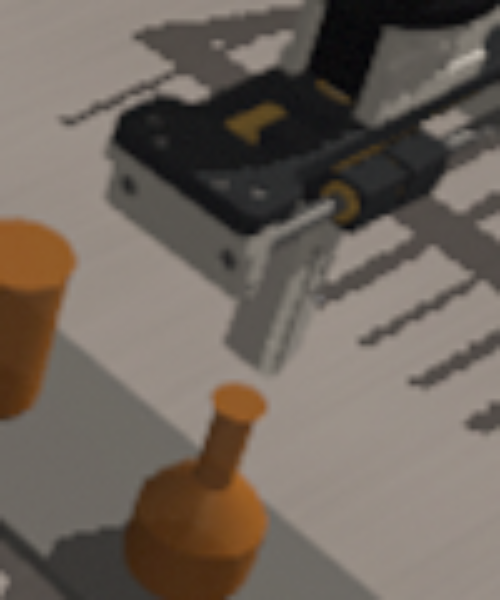

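The fingertips hang just above the mouth: tip at about (471,153), mouth at (468,160), and the bottle hasn't moved. I'll keep holding.

>>> jog_arm:
  increments: [0,0,0,0,0,0,255,0,0,0,0,0,0,255,0,0,0,0,0,0,255,0,0,0,0,0,0,255,0,0,0,0,0,0,255]

```text
clock: 6.08
position: [0.6281, 0.2571, 0.1335]
orientation: [-180.0, -0.0, 0.0]
contact_force: [0.1, 0.2, -0.8]
width: 0.002
```

>>> jog_arm:
  increments: [0,0,0,0,0,0,255,0,0,0,0,0,0,255,0,0,0,0,0,0,255,0,0,0,0,0,0,255,0,0,0,0,0,0,255]

```text
clock: 6.5
position: [0.6281, 0.2571, 0.1334]
orientation: [180.0, 0.0, 0.0]
contact_force: [-0.7, 0.3, 0.6]
width: 0.005
```

>>> jog_arm:
  increments: [0,0,0,0,0,0,255,0,0,0,0,0,0,255,0,0,0,0,0,0,255,0,0,0,0,0,0,255,0,0,0,0,0,0,255]

```text
clock: 6.92
position: [0.6281, 0.2571, 0.1334]
orientation: [180.0, 0.0, 0.0]
contact_force: [0.2, -0.2, -0.0]
width: 0.008
```

>>> jog_arm:
  increments: [0,0,0,0,0,0,255,0,0,0,0,0,0,255,0,0,0,0,0,0,255,0,0,0,0,0,0,255,0,0,0,0,0,0,255]

```text
clock: 7.33
position: [0.6281, 0.2571, 0.1335]
orientation: [-180.0, -0.0, 0.0]
contact_force: [-0.6, 1.1, 0.8]
width: 0.004
```

>>> jog_arm:
  increments: [0,0,0,0,0,-0.1,255,0,0,0,0,0,-0.3,255,0,0,0,0,0,-0.3,255,0,0,0,0,0,-0.3,255,0,0,0,0,0,-0.1,255]

```text
clock: 7.75
position: [0.6289, 0.2574, 0.2495]
orientation: [-179.9, -0.4, 0.0]
contact_force: [-1.6, -0.7, 1.4]
width: 0.003
```

>>> jog_arm:
  increments: [0,0,0,-0.05,0.2,0,255,0,0,0,-0.07,0.3,0,255,0,0,0,-0.07,0.3,0,255,0,0,0,-0.07,0.3,0,255,0,0,0,-0.07,0.3,0,255]

```text
clock: 8.17
position: [0.5945, 0.1158, 0.2434]
orientation: [180.0, 0.0, 0.1]
contact_force: [0.3, 0.3, 0.1]
width: 0.0
```

>>> jog_arm:
  increments: [0,0,0,-0.07,0.3,0,255,0,0,0,-0.07,0.3,0,255,0,0,0,-0.07,0.3,0,255,0,0,0,-0.03,0.2,0,255,0,0,0,0,0.1,0,255]

```text
clock: 8.58
position: [0.5708, -0.0052, 0.2437]
orientation: [180.0, -0.0, -0.1]
contact_force: [0.7, 0.6, -0.5]
width: 0.006
```

>>> jog_arm:
  increments: [0,0,0,0,0,0,255,0,0,0,0,0,0,255,0,0,0,0,0,0,255]

```text
clock: 8.83
position: [0.5715, -0.0018, 0.2433]
orientation: [-180.0, 0.0, 0.1]
contact_force: [-0.0, 0.1, 0.3]
width: 0.009
```

>>> jog_arm:
  increments: [0,0,0,0,0.01,0.2,255,0,0,0,0,0,0.3,255,0,0,0,0,0,0.3,255,0,0,0,0,0,0.3,255,0,0,0,0,0,0.3,255]

```text
clock: 9.25
position: [0.5713, -0.0026, 0.102]
orientation: [-180.0, -0.0, 0.1]
contact_force: [0.9, 0.3, -0.1]
width: 0.005
```

>>> jog_arm:
  increments: [0,0,0,0,0,0.25,255,0,0,0,0,0,0.2,255,0,0,0,0,0,0.1,255,0,0,0,0,0,0.05,255,0,0,0,0,0,0,255]

```text
clock: 9.67
position: [0.5713, -0.0033, 0.043]
orientation: [-180.0, 0.0, 0.1]
contact_force: [0.2, 0.7, 0.9]
width: 0.005
```

>>> jog_arm:
  increments: [0,0,0,0,0,0.03,255,0,0,0,0,0,0,255,0,0,0,0,0,0,255]

```text
clock: 9.92
position: [0.5717, -0.0039, 0.0413]
orientation: [180.0, -0.1, 0.0]
contact_force: [-0.2, -0.1, -0.1]
width: 0.007
```

Run:
```python
from h import *
s=ctrl.capture("scene")[:,:,::-1];p=ctrl.read_state()["position"];print(p,proj("scene",p))
cv2.imwrite("pics/c3.png",cv2.resize(s[150:280,290:410],None,fx=4,fy=4))
```

```text
[ 0.57170031 -0.00395645  0.04127331] [347.74844895 219.11937498]
```

View pics/c3.png

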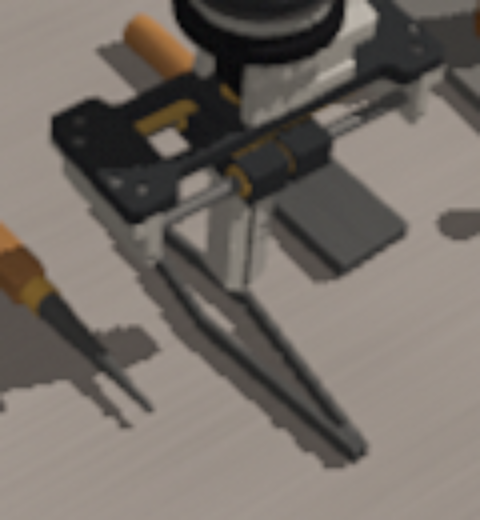

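The tip shows at about (348,220), as predicted, over the middle of the tweezers but 29 mm above them. I'll go down 8 mm more and hold.

>>> jog_arm:
  increments: [0,0,0,0,0,0.04,255,0,0,0,0,0,0.04,255,0,0,0,0,0,0,255,0,0,0,0,0,0,255,0,0,0,0,0,0,255]

```text
clock: 10.38
position: [0.5713, -0.004, 0.0325]
orientation: [-180.0, -0.0, 0.0]
contact_force: [0.2, -0.1, 0.5]
width: 0.004
```

>>> jog_arm:
  increments: [0,0,0,0,0,0,255,0,0,0,0,0,0,255,0,0,0,0,0,0,255,0,0,0,0,0,0,255,0,0,0,0,0,0,255]

```text
clock: 10.8
position: [0.5713, -0.004, 0.0325]
orientation: [-180.0, -0.0, 0.0]
contact_force: [0.3, -0.2, -0.9]
width: 0.004
```

>>> jog_arm:
  increments: [0,0,0,0,0,0,255,0,0,0,0,0,0,255,0,0,0,0,0,0,255,0,0,0,0,0,0,255,0,0,0,0,0,0,255]

```text
clock: 11.22
position: [0.5713, -0.004, 0.0324]
orientation: [-180.0, 0.0, 0.0]
contact_force: [0.3, -0.9, 0.0]
width: 0.006
```

>>> jog_arm:
  increments: [0,0,0,0,0,0,255,0,0,0,0,0,0,255,0,0,0,0,0,0,255,0,0,0,0,0,0,255,0,0,0,0,0,0,255]

```text
clock: 11.63
position: [0.5713, -0.004, 0.0324]
orientation: [-180.0, 0.0, 0.0]
contact_force: [0.3, 0.4, -0.4]
width: 0.005
```

>>> jog_arm:
  increments: [0,0,0,0,0,0,255,0,0,0,0,0,0,255,0,0,0,0,0,0,255,0,0,0,0,0,0,255,0,0,0,0,0,0,255]

```text
clock: 12.05
position: [0.5713, -0.0039, 0.0324]
orientation: [-180.0, 0.0, 0.0]
contact_force: [0.3, 0.4, 1.2]
width: 0.003
```

>>> jog_arm:
  increments: [0,0,0,0,0,0,255,0,0,0,0,0,0,255,0,0,0,0,0,0,255,0,0,0,0,0,0,255,0,0,0,0,0,0,255]

```text
clock: 12.47
position: [0.5713, -0.004, 0.0325]
orientation: [-180.0, -0.0, 0.0]
contact_force: [-0.0, 0.4, -0.1]
width: 0.005
```

>>> jog_arm:
  increments: [0,0,0,0,0,0,255,0,0,0,0,0,0,255,0,0,0,0,0,0,255,0,0,0,0,0,0,255,0,0,0,0,0,0,255]

```text
clock: 12.88
position: [0.5713, -0.004, 0.0324]
orientation: [180.0, 0.0, 0.0]
contact_force: [0.4, -0.2, -0.1]
width: 0.005
```

>>> jog_arm:
  increments: [0,0,0,0,0,-0.2,255,0,0,0,0,0,-0.3,255,0,0,0,0,0,-0.3,255,0,0,0,0,0,-0.3,255,0,0,0,0,0,-0.3,255]

```text
clock: 13.3
position: [0.5711, -0.0039, 0.174]
orientation: [-180.0, 0.0, 0.0]
contact_force: [0.7, 1.3, -0.1]
width: 0.01
```

>>> jog_arm:
  increments: [0,0,0,0,0,-0.3,255,0,0,0,0,0,-0.3,255,0,0,0,0,0,-0.1,255,0,0,0,0,0,0,255,0,0,0,0,0,0,255]

```text
clock: 13.72
position: [0.5711, -0.0039, 0.2415]
orientation: [-180.0, 0.0, 0.0]
contact_force: [0.4, 0.1, -0.5]
width: 0.003
```

Now to the tray at (0.610, -0.242): dx +0.039, dy -0.238.

>>> jog_arm:
  increments: [0,0,0,0.04,0.2,0,255,0,0,0,0.05,0.3,0,255,0,0,0,0.05,0.3,0,255,0,0,0,0.05,0.3,0,255,0,0,0,0.05,0.3,0,255]

```text
clock: 14.13
position: [0.5949, -0.1452, 0.2399]
orientation: [-179.9, 0.2, 0.1]
contact_force: [-0.4, -0.3, -0.2]
width: 0.006
```

>>> jog_arm:
  increments: [0,0,0,0.05,0.3,0,255,0,0,0,0.05,0.3,0,255,0,0,0,0.05,0.3,0,255,0,0,0,0,0.08,0,255,0,0,0,0,0,0,255]

```text
clock: 14.55
position: [0.6097, -0.2437, 0.2395]
orientation: [-179.9, 0.2, -0.1]
contact_force: [-0.8, -0.1, -1.4]
width: 0.004
```

>>> jog_arm:
  increments: [0,0,0,0,0,0,255,0,0,0,0,0,0,255,0,0,0,0,0,0,255]

```text
clock: 14.8
position: [0.6105, -0.2406, 0.2423]
orientation: [-180.0, 0.0, 0.1]
contact_force: [0.5, 0.5, -0.3]
width: 0.001
```

>>> jog_arm:
  increments: [0,0,0,0,0.01,0.2,255,0,0,0,0,0,0.3,255,0,0,0,0,0,0.3,255,0,0,0,0,0,0.3,255,0,0,0,0,0,0.3,255]

```text
clock: 15.22
position: [0.6105, -0.2417, 0.1015]
orientation: [180.0, -0.0, 0.1]
contact_force: [0.6, 0.4, -0.5]
width: 0.005
```

>>> jog_arm:
  increments: [0,0,0,0,0,0.25,255,0,0,0,0,0,0.15,255,0,0,0,0,0,0.1,255,0,0,0,0,0,0.03,255,0,0,0,0,0,0,255]

```text
clock: 15.63
position: [0.6106, -0.2424, 0.0495]
orientation: [-180.0, 0.0, 0.1]
contact_force: [0.4, -0.7, 0.5]
width: 0.006
```

Run:
```python
from h import *
s=ctrl.capture("scene")[:,:,::-1];t=ctrl.capture("top")[:,:,::-1];p=ctrl.read_state()["position"];print(p,proj("scene",p))
cv2.imwrite("pics/c4.png",np.hstack([cv2.resize(s[220:350,190:320],None,fx=4,fy=4)]))
```

```text
[ 0.61110628 -0.24290268  0.05083186] [252.51183705 290.18031026]
```

View pics/c4.png

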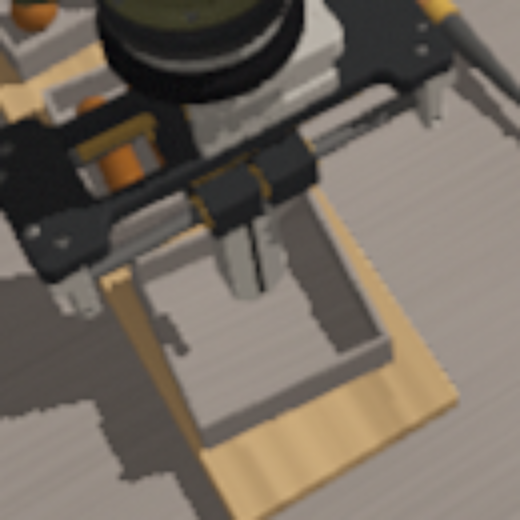

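The fingertips, at about (252,290), are over the middle of the empty tray. I'll go down to about 20 mm above its floor and hold.

>>> jog_arm:
  increments: [0,0,0,0,0,0.07,255,0,0,0,0,0,0.07,255,0,0,0,0,0,0.01,255,0,0,0,0,0,0,255,0,0,0,0,0,0,255]

```text
clock: 16.15
position: [0.6105, -0.2429, 0.0344]
orientation: [-180.0, 0.0, 0.0]
contact_force: [-0.5, -0.3, 0.3]
width: 0.004
```

>>> jog_arm:
  increments: [0,0,0,0,0,0,255,0,0,0,0,0,0,255,0,0,0,0,0,0,255,0,0,0,0,0,0,255,0,0,0,0,0,0,255]

```text
clock: 16.57
position: [0.6105, -0.2429, 0.0345]
orientation: [180.0, -0.0, 0.0]
contact_force: [0.4, -1.3, 0.8]
width: 0.01
```

>>> jog_arm:
  increments: [0,0,0,0,0,0,255,0,0,0,0,0,0,255,0,0,0,0,0,0,255,0,0,0,0,0,0,255,0,0,0,0,0,0,255]

```text
clock: 16.98
position: [0.6105, -0.2429, 0.0344]
orientation: [-180.0, 0.0, 0.0]
contact_force: [-0.8, 0.3, 0.8]
width: 0.005
```

>>> jog_arm:
  increments: [0,0,0,0,0,0,255,0,0,0,0,0,0,255,0,0,0,0,0,0,255,0,0,0,0,0,0,255,0,0,0,0,0,0,255]

```text
clock: 17.4
position: [0.6105, -0.2429, 0.0344]
orientation: [-180.0, 0.0, 0.0]
contact_force: [-0.7, -0.0, 0.4]
width: 0.008
```

>>> jog_arm:
  increments: [0,0,0,0,0,0,255,0,0,0,0,0,0,255,0,0,0,0,0,0,255,0,0,0,0,0,0,255,0,0,0,0,0,0,255]

```text
clock: 17.82
position: [0.6104, -0.2429, 0.0344]
orientation: [-180.0, 0.0, 0.0]
contact_force: [0.2, 0.4, -0.5]
width: 0.003
```

>>> jog_arm:
  increments: [0,0,0,0,0,0,255,0,0,0,0,0,0,255,0,0,0,0,0,0,255,0,0,0,0,0,0,255,0,0,0,0,0,0,255]

```text
clock: 18.23
position: [0.6105, -0.2429, 0.0345]
orientation: [-180.0, -0.0, 0.0]
contact_force: [-0.5, 0.0, -0.5]
width: 0.005
```

>>> jog_arm:
  increments: [0,0,0,0,0,0,255,0,0,0,0,0,0,255,0,0,0,0,0,0,255,0,0,0,0,0,0,255,0,0,0,0,0,0,255]

```text
clock: 18.65
position: [0.6105, -0.2429, 0.0344]
orientation: [-180.0, 0.0, 0.0]
contact_force: [-0.6, -0.1, -0.1]
width: 0.005
```

>>> jog_arm:
  increments: [0,0,0,0,0,-0.2,255,0,0,0,0,0,-0.3,255,0,0,0,0,0,-0.3,255,0,0,0,0,0,-0.3,255,0,0,0,0,0,-0.3,255]

```text
clock: 19.07
position: [0.6103, -0.2428, 0.176]
orientation: [-180.0, 0.0, 0.0]
contact_force: [0.2, 0.1, -0.1]
width: 0.006
```

>>> jog_arm:
  increments: [0,0,0,0,0,-0.3,255,0,0,0,0,0,-0.3,255,0,0,0,0,0,-0.3,255,0,0,0,0,0,-0.1,255,0,0,0,0,0,0,255]

```text
clock: 19.48
position: [0.6111, -0.2432, 0.2773]
orientation: [179.9, -0.2, 0.0]
contact_force: [1.0, -0.4, 0.3]
width: 0.005
```

>>> jog_arm:
  increments: [0,0,0,0,0,0,255,0,0,0,0,0,0,255,0,0,0,0,0,0,255,0,0,0,0,0,0,255,0,0,0,0,0,0,255]

```text
clock: 19.9
position: [0.6104, -0.2429, 0.2735]
orientation: [-180.0, 0.1, 0.0]
contact_force: [0.8, 0.5, -0.3]
width: 0.006
```

Run:
```python
from h import *
s=ctrl.capture("scene")[:,:,::-1];print(ctrl.read_state()["position"]);cv2.imwrite("pics/end.png",s)
d=cv2.absdiff(s.copy(),cv2.imread("pics/scene0.png")).max(2)
for n,(x,y,w,h) in dict(bottles=(370,100,120,110),tools=(262,150,130,115),tray=(225,280,70,50)).items(): print(n,(d[y:y+h,x:x+w]>30).sum())
```

```text
[ 0.61038902 -0.24290267  0.27381693]
bottles 0
tools 36
tray 0
```

View pics/end.png

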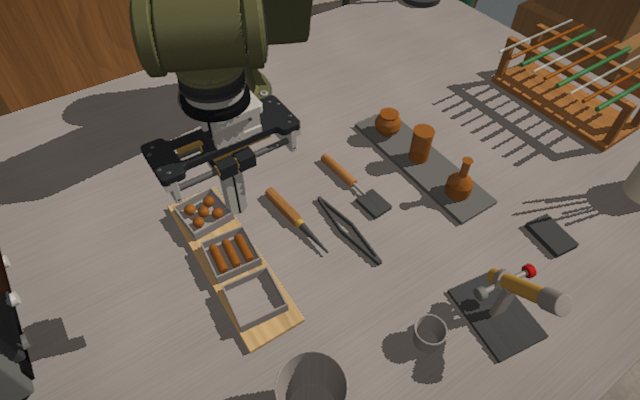

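The bottles, tools and trays look exactly as they did at the start. The 36 changed pixels in the tools region are probably where the gripper at (262–300,150) overlaps it. I'll hand in now.

```bash
python3 -c "
from bench import ctrl
print(ctrl.job_done())"
```

```text
the job is handed in; nothing more can be done
None
```

I pointed at all three things in the order asked, with the fingers shut and the tool pointing straight down, and handed the job in at about 20 s of the 61 s allowed.

| Target | Fingertip position (m) | Height above target | Hold |
|---|---|---|---|
| Mouth of the long-necked bottle | (0.628, 0.257, 0.1335) | about 21 mm | about 2.5 s |
| Middle of the tweezers | (0.571, -0.004, 0.0325) | about 20 mm | about 2.6 s |
| Middle of the empty tray | (0.610, -0.243, 0.0345) | about 19 mm above its floor | about 2.6 s |

- **Travel:** all sideways travel was at 0.24 m or higher, and I came straight down over each target. The hand finished with the fingertips at 0.274 m.
- **Touching:** the force readings never went above about 2 N, which is noise level. Comparing the first and last scene pictures showed no change at the bottles or the empty tray. The tools region had 36 changed pixels; they are probably the raised gripper overlapping it, though I didn't check them individually. The marble and rod trays I compared only by eye.
- **Disagreements:** my first tweezers measurement from the top view was about 5 mm off in y because it included their shadow. After correcting for that, both views fitted the same middle. The two views agreed to about 2 mm on the bottle mouth and 4 mm on the tray.

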